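# Pour the weighed casting ingots through the funnel into the jar

## Task

Take the blue scoop from the bench scale, pour all six metal ingots through the orange funnel into the jar and stand the empty scoop back on the scale. Then lift the funnel off the jar and stand it on its spout in the aluminium tray. Set things down rather than dropping them, leave the jar standing where it is, and do not disturb the amber bottle, the plaster cast or the yellow tub.

Things in the scene. Friction and masses are not known exactly. Their poses are not given: they have to be found in the camera images.
- scale: fixed grey bench scale with a square steel pan, 170 x 170 mm and 40 mm high over the pan; a low display strip (22 mm high) reaches 134 mm out on its -x side. Origin under the centre of the pan, on the bench; z up. It may stand left or right of the jar.
- scale_pan (a point): centre of the top face of the scale's 150 x 150 mm pan, 40 mm above the bench
- scoop: loose blue pouring scoop, 0.10 kg, on the scale pan with the ingots standing in it. Flat floor 110 mm (its x) by 80 mm (y), 3 mm thick; side walls 26 mm, back wall 36 mm high; the -x end is open. A level bar handle runs out along +x from the back. Origin under the floor's centre, z up. Smooth: level, the ingots stay; mouth tipped down 20 to 30 degrees they slide, 45 to 50 empties it.
- scoop_lip (a point): middle of the mouth's edge on the scoop's floor, at (-55, 0, 3) mm in the scoop's frame; the mouth is 74 mm wide inside
- scoop_grip (a point): centre of the scoop's bar handle, at (90, 0, 27) mm in the scoop's frame; the bar is 16 mm wide (y), 18 mm high (18 to 36 mm above the scoop's underside) and runs from x = 55 to 120 mm; grasp it across y from above
- jar: loose clear plastic jar with a white collar, 0.35 kg, 85 mm high, 64 mm in diameter, mouth 48 mm inside, inner floor 6 mm up. Origin under its centre; z up.
- jar_mouth (a point): centre of the jar's rim, 85 mm above its foot
- funnel: loose orange funnel, 0.10 kg, seated in the jar's mouth. Spout 43 mm outside, 37 mm inside, z = 0 to 24 mm; collar 62 mm across, its underside (z = 22 mm) resting on the jar's rim; cone widening to 124 mm (118 inside) at z = 66 mm, straight rim up to 76 mm; a tab at -x. Origin: centre of the spout's lower end, z up its axis. It stands by itself on its spout on a flat surface.
- funnel_top (a point): centre of the funnel's wide opening, 76 mm above the spout's end
- funnel_grip (a point): centre of the funnel's tab, at (-88, 0, 69) mm in the funnel's frame; the tab sticks out level along -x from the rim to x = -105 mm, 14 mm wide (y), z = 62 to 76 mm; grasp it across y from above
- tray: fixed shallow aluminium instrument tray, 180 x 180 mm, rim 14 mm high, walls and floor 4 mm thick. Origin under its centre; z up. On the other side of the jar from the scale.
- ingot0: loose steel-coloured casting ingot 1 of 6: a plain cylinder 12 mm in diameter and 10 mm long, 11 g, at first standing on end in the scoop. Origin at the centre of one end face, z along its axis.
- ingot1: loose steel-coloured casting ingot 2 of 6: a plain cylinder 12 mm in diameter and 10 mm long, 11 g, at first standing on end in the scoop. Origin at the centre of one end face, z along its axis.
- ingot2: loose steel-coloured casting ingot 3 of 6: a plain cylinder 12 mm in diameter and 10 mm long, 11 g, at first standing on end in the scoop. Origin at the centre of one end face, z along its axis.
- ingot3: loose steel-coloured casting ingot 4 of 6: a plain cylinder 12 mm in diameter and 10 mm long, 11 g, at first standing on end in the scoop. Origin at the centre of one end face, z along its axis.
- ingot4: loose steel-coloured casting ingot 5 of 6: a plain cylinder 12 mm in diameter and 10 mm long, 11 g, at first standing on end in the scoop. Origin at the centre of one end face, z along its axis.
- ingot5: loose steel-coloured casting ingot 6 of 6: a plain cylinder 12 mm in diameter and 10 mm long, 11 g, at first standing on end in the scoop. Origin at the centre of one end face, z along its axis.
- dropper: bystander: amber bottle with black cap, 42 mm in diameter, 85 mm high, beyond the jar; origin under its centre
- cast: bystander: white plaster dental cast with an arch of teeth, 62 x 66 x 27 mm, beyond the jar; origin under its centre
- tub: bystander: yellow screw-top tub, 84 mm in diameter, 70 mm high, beyond the jar; origin under its centre
There are look-alikes about, which are no part of the job. Several things have the shape of the funnel; the one meant has the colours described above. Several things have the shape of the scoop; the one meant has the colours described above.

How it is judged:
On the way, in this order (a step that is already met when the one before it is completed fails the run):
1. all six ingots are in the jar, the funnel still seated in its mouth (horizontal distance between each of ingot0, ingot1, ingot2, ingot3, ingot4, ingot5 and jar below 0.031 m and z of each of ingot0, ingot1, ingot2, ingot3, ingot4, ingot5 in the frame of jar below 0.055 m and horizontal distance between funnel and jar below 0.008 m and z of funnel in the frame of jar below 0.07 m and angle between funnel's own z axis and vertical below 0.15 rad), for 0.2 s.
2. the scoop stands upright on the scale pan, let go, the funnel still seated in the jar (horizontal distance between scoop and scale_pan below 0.06 m and z of scoop in the frame of scale_pan between -0.004 and 0.005 m and angle between scoop's own z axis and vertical below 0.1 rad and horizontal distance between funnel and jar below 0.008 m and z of funnel in the frame of jar below 0.07 m and angle between funnel's own z axis and vertical below 0.15 rad and contact force between the fingers and scoop below 0.2 N), for 0.2 s.
At the end, for the whole second after the job is handed in: Six ingots in the jar; scoop upright on the scale pan, within 60 mm of its centre; funnel upright on its spout on the tray's floor, axis within 66 mm of the tray's centre along each side; jar upright within 30 mm of its start (upright: within 0.1 rad); all at rest (horizontal distance between each of ingot0, ingot1, ingot2, ingot3, ingot4, ingot5 and jar below 0.031 m and z of each of ingot0, ingot1, ingot2, ingot3, ingot4, ingot5 in the frame of jar below 0.055 m and horizontal distance between scoop and scale_pan below 0.06 m and z of scoop in the frame of scale_pan between -0.004 and 0.005 m and angle between each of scoop, funnel, jar's own z axis and vertical below 0.1 rad and x of funnel in the frame of tray between -0.066 and 0.066 m and y of funnel in the frame of tray between -0.066 and 0.066 m and z of funnel in the frame of tray below 0.01 m and distance of jar from where it was at the start of the episode below 0.03 m and linear speed of each of scoop, funnel, jar below 0.03 m/s and linear speed of each of ingot0, ingot1, ingot2, ingot3, ingot4, ingot5 below 0.05 m/s); the robot touches nothing.
It fails at once if the jar is tipped more than 0.35 rad (angle between jar's own z axis and vertical above 0.35 rad).
It fails at once if the funnel is taken off the jar while an ingot is not in the jar (distance between funnel and jar above 0.12 m and distance between any of ingot0, ingot1, ingot2, ingot3, ingot4, ingot5 and jar above 0.08 m).
It fails at once if the scoop is dropped (falls faster than 0.7 m/s with no finger on it) (linear speed of scoop above 0.7 m/s and contact force between the fingers and scoop below 0.1 N).
It fails at once if the funnel is dropped (falls faster than 0.7 m/s with no finger on it) (linear speed of funnel above 0.7 m/s and contact force between the fingers and funnel below 0.1 N).
It fails at once if the amber bottle, the plaster cast or the yellow tub is moved by more than 30 mm (distance of any of dropper, cast, tub from where it was at the start of the episode above 0.03 m).
It also fails if it takes over 72 s, if anything falls off the work surface, if the arm or the gripper's body presses on something with over 40 N, if the wrist force passes 120 N, or if a joint passes its speed limit or range.

## Robot

A 7-joint arm with a two-finger parallel gripper is mounted at the origin on the work surface. World frame = base frame: x ahead of the robot, y to its left, z up, the work surface at z = 0. Lengths are in m, angles in rad, forces in N, time in s.
With the tool pointing down it reaches from about 0.4 to 0.75 m from the base axis. Payload 19.5 kg.
Tool frame: the origin (TCP) lies on the centre line of the jaws, within the pads' length; the fingertips stand 25 mm ahead of it and the grasp point (between the pads) lies 6 mm ahead of it; z points along the fingers, y is the line along which they close (so a half turn about z gives the same grasp; the last joint's range is limited). The gripper opens to 85 mm and grips with 20 to 120 N. Pads are 22 mm wide; open, the fingers measure 114 mm over their backs; the gripper's body (76 mm by 85 mm) begins 54 mm behind the grasp point. The pads swing forward as they close: fully open they stand 13 mm farther back than shut.
Start: joints at [1.111, 0.707, -0.028, 1.485, 0.022, 0.951, -0.075], TCP at [0.233, -0.526, 0.256] pointing down, gripper open.
Joint ranges: [-2.71, 2.71], [-0.32, 2.16], [-1.57, 1.52], [0, 2.45], [-1.46, 4.6], [0, 2.02], [-2.83, 2.83]. Speed limits (rad/s): [1.89, 1.89, 2.57, 2.57, 3.01, 3.01, 3.01].

## Interface

Orientations are given as a unit quaternion [w, x, y, z].
In Python, from plant import manip gives the robot as it stands.
- The arm moves only by the shell command python3 -m creep 'ROWS' [OPENING]. ROWS is JSON, one flat list of numbers, 6 for each row, row after row: the shift along the tool's x, y, z in mm, then the turn, a rotation vector about the tool's x, y, z in rad. A call has exactly 8 rows; each row is the pose to reach, as a shift and turn from the pose commanded when the call began, along the tool's axes at that moment; what a row does not reach only later rows make up. A row lasts 1/8 s, in which the tool goes at most 62.5 mm and 10.7 degrees, less where a joint would pass 70% of its speed; a pose out of reach is approached as far as the arm can. A call with a gripper value outside its range is refused whole. OPENING is the opening, from -1 (shut) to 1 (fully open), set as the call begins (- or left out, the last holds). The fingers move at their own pace and stop on an object; the grip force is fixed at half the most. Time passes only in rows, so rows that repeat a pose let the fingers close, or fill a call up. It gives the time, the measured TCP pose, the force, the opening and the grip force at its end, in the units of the state.
- manip.read_state(): the state, without advancing time (a new reading comes with each control period).
- manip.read_camera(name): name is "scene" or "top" or "wrist"; returns a dict with "pixels" (420x560x3 uint8, blue, green, red), "range_z" (420x560 float32, m along the optical axis (not along the pixel's ray), 0 where there is no reading), "fx", "fy", "cx", "cy" (pixels), "distortion" ([k1, k2, p1, p2, k3] as OpenCV has them; the pictures are not rectified), "position" and "orientation" of the camera in the world. Camera axes: x right, y down, z forward; pixel columns grow to the right and rows downward; lengths in m; the calibration is good to about 2 mm. A picture is of the moment at which its call begins.
- manip.finish_job(): hands the job in; it is judged then, once.
Trained networks look in the newest picture that a camera, given by its name, has taken for a name from the list of things; names that differ only in an ending like _2 or _b are one class to them, and where a whole thing is asked for, a point or a joint stands for the part that bears it (a point fixed in the world has none). Each returns a list of dicts, best first, with "p" (0 to 1); they miss things now and then, are a little off and sometimes report something else, mostly with a low value. They report only what shows in the picture. A call takes as long as a camera call. They do not tell look-alikes from the thing itself.
- manip.silhouettes(target, camera): "region" (420x560 bool, what is visible of it) and "pixel" ([column, row] in pixels, amid what is visible of it).
The state is a dict: "t": time; "qpos": joint angles; "qvel": joint speeds; "joint_torque": joint torques, N m; "position": TCP position; "tcp_rot": TCP orientation; "wrist_force": force on the tool from outside, world axes, zero at the start; "torque": the same for the moment, N m; "opening": opening from 0.0 (shut) to 1.0 (fully open); "grasp_force": force on a finger pad.
Only numpy, scipy, OpenCV 4.12 (cv2) and the standard library are available. Lean on these libraries where they do the work, as an engineer would, in place of code of your own. Each camera call takes 0.05 s, during which the arm holds its last target. There are 200 camera calls.

## Working session

There is one attempt and no reset: what is moved stays moved. The work goes in short steps, Python scripts to look and compute and a shell command to move; the robot and the scene stay as the last step left them, time stands still between calls to the robot, and variables do not carry over. Pictures are saved under pics/ and viewed, at most 11 in all, crops included, and the job is handed in when it is done.

```bash
mkdir -p pics; ls; cat > h.py <<'E'
import numpy as np, cv2
from scipy.spatial.transform import Rotation as R
from plant import manip
def rot(q): return R.from_quat([q[1],q[2],q[3],q[0]])
def cloud(c):
    h,w=c["range_z"].shape
    K=np.array([[c["fx"],0,c["cx"]],[0,c["fy"],c["cy"]],[0,0,1.]])
    u,v=np.meshgrid(np.arange(w),np.arange(h))
    p=cv2.undistortPoints(np.stack([u,v],-1).reshape(-1,1,2).astype(np.float64),K,np.array(c["distortion"],float)).reshape(h,w,2)
    z=c["range_z"]
    P=np.dstack([p[...,0]*z,p[...,1]*z,z])
    W=P.reshape(-1,3)@rot(c["orientation"]).as_matrix().T+np.array(c["position"])
    W=W.reshape(h,w,3); W[z==0]=np.nan
    return W
E
python3 - <<'E'
from h import *
s=manip.read_state(); print(s)
for n in ("scene","top"):
    c=manip.read_camera(n); print(n,c["position"],c["orientation"])
    W=cloud(c); np.save(n+"W.npy",W); np.save(n+"I.npy",c["pixels"])
    cv2.imwrite(f"pics/{n}0.png",c["pixels"])
    for t in ("scale","scoop","jar","funnel","tray","dropper","cast","tub","ingot0"):
        for d in manip.silhouettes(t,n)[:7]:
            m=d["region"]; P=W[m]; P=P[~np.isnan(P[:,0])]; 
            print(t,round(d["p"],2),np.round(d["pixel"]),m.sum(),np.round(np.median(P,0),3) if len(P) else "", c["pixels"][m].mean(0).round())
E
```

```text
pics
{'t': 0.0, 'qpos': array([ 1.11129436,  0.70709059, -0.02764165,  1.48501467,  0.02197925,
        0.9508597 , -0.07547833]), 'qvel': array([-0.00126472, -0.0014527 ,  0.0008021 ,  0.0020446 ,  0.00040661,
       -0.00029663, -0.0002303 ]), 'joint_torque': array([-3.67276716e-04, -8.83211660e+01,  1.23424452e+00, -2.36169434e+01,
        1.68580434e-02,  6.53407769e-03,  2.07503126e-05]), 'position': array([ 0.23322801, -0.52531967,  0.25583064]), 'tcp_rot': array([-5.23937734e-04,  9.78256304e-01,  2.07398930e-01, -1.11337682e-04]), 'wrist_force': array([ 0.04165963, -0.26835639, -0.17153712]), 'torque': array([-0.02373529, -0.00491657, -0.01816706]), 'grasp_force': 0.0, 'opening': 1.001911905448752}
scene [ 1.2013736  -0.54825304  0.69757234] [-0.44944695  0.8002768   0.35072752 -0.18586202]
scale 0.66 [325. 213.] 1909 [0.506 0.277 0.029] [67. 63. 60.]
scale 0.66 [246. 218.] 1609 [0.488 0.013 0.121] [ 28.  55. 104.]
scoop 0.92 [396. 189.] 602 [0.548 0.562 0.019] [18. 18. 78.]
scoop 0.74 [342. 204.] 954 [0.522 0.322 0.056] [76. 41. 24.]
scoop 0.16 [316. 299.] 1588 [ 0.749 -0.02
[... 886 characters left out ...]
.18 [224. 222.] 2341 [0.437 0.327 0.032] [79. 77. 74.]
jar 0.18 [323. 194.] 1275 [ 0.513 -0.001  0.114] [ 23.  60. 113.]
funnel 0.95 [279. 258.] 1119 [0.323 0.143 0.052] [71. 33. 55.]
funnel 0.82 [323. 194.] 1235 [0.514 0.002 0.115] [ 21.  58. 112.]
funnel 0.78 [420. 284.] 1163 [ 0.243 -0.317  0.052] [67. 26. 50.]
tray 0.88 [410. 214.] 2889 [ 0.486 -0.302  0.003] [78. 80. 80.]
tray 0.23 [322. 195.] 1239 [0.512 0.001 0.115] [ 22.  59. 112.]
dropper 0.45 [281. 138.] 143 [0.723 0.136 0.056] [43. 53. 64.]
cast 0.74 [365. 148.] 381 [ 0.708 -0.159  0.015] [105. 111. 116.]
tub 0.82 [325. 139.] 557 [0.72  0.003 0.066] [ 90. 107. 109.]
ingot0 0.69 [322. 199.] 1207 [0.514 0.    0.115] [ 20.  58. 112.]
```

```bash
python3 - <<'E'
from h import *
I=np.load("topI.npy"); cv2.imwrite("pics/topc.png",cv2.resize(np.clip(I[110:310,100:470]*1.6,0,255).astype(np.uint8),None,fx=2.15,fy=2.15,interpolation=cv2.INTER_CUBIC))
# geometry in top cloud
W=np.load("topW.npy");Wf=W.reshape(-1,3);B=I.reshape(-1,3).astype(int)
def box(m,name):
    P=Wf[m]; r=cv2.minAreaRect(P[:,:2].astype(np.float32)*1000); print(name,m.sum(),np.round(r[0],1),np.round(r[1],1),round(r[2],1),"z",np.nanpercentile(P[:,2],[5,50,95]).round(3))
X,Y,Z=Wf.T
blue=(B[:,0]>B[:,2]+25)&(Y>.2)&(Y<.5)&(X>.3)&(Z>.02)
box(blue,"scoop"); np.save("blue.npy",blue)
P=Wf[blue]; 
org=(B[:,2]>B[:,0]+40)&(abs(Y)<.15)&(X>.3)&(X<.65)&(Z>.07)
box(org,"funnel")
box((Y<-.18)&(Y>-.42)&(X>.35)&(X<.62)&(Z>.0015)&(Z<.03),"tray")
box((Y>.15)&(Y<.5)&(X>.3)&(X<.65)&(Z>.012)&(Z<.05)&~blue,"scale")
E
```

```text
scoop 951 [654.7 377. ] [579.7 110.2] 15.2 z [0.036 0.044 0.076]
funnel 1170 [510.5  14.3] [149.6 122.5] 80.2 z [0.089 0.115 0.14 ]
tray 2522 [ 485.1 -299.9] [269.7 239.3] 0.1 z [0.002 0.005 0.013]
scale 2593 [473.2 325.7] [351.5 341.3] 89.2 z [0.017 0.033 0.045]
```

View pics/topc.png

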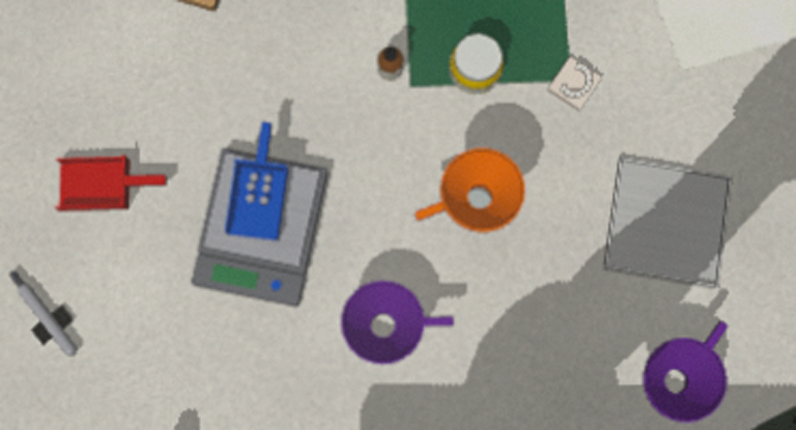

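View pics/scene0.png

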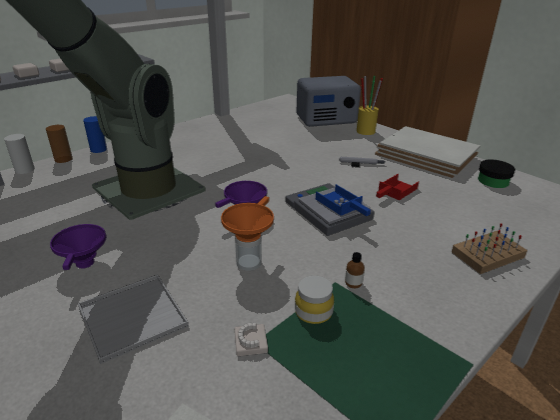

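Top-view candidates: scoops are blue (221,200) on the scale and red (144,196); funnels are orange (323,194) on the jar and purple (279,258) and (420,284). Blue (holding six grey ingots) and orange (seated on the jar) fit the description, and the enlarged crop confirms both. The scene view shows the tray clear at (127,317), with the bottle, tub and cast beyond the jar.

```bash
cat >> h.py <<'E'
def onplane(c,uv,z):
    K=np.array([[c["fx"],0,c["cx"]],[0,c["fy"],c["cy"]],[0,0,1.]])
    p=cv2.undistortPoints(np.asarray(uv,float).reshape(-1,1,2),K,np.array(c["distortion"],float)).reshape(-1,2)
    d=np.c_[p,np.ones(len(p))]@rot(c["orientation"]).as_matrix().T; o=np.array(c["position"])
    return o+d*((z-o[2])/d[:,2])[:,None]
def big(m):
    n,l,s,_=cv2.connectedComponentsWithStats(m.astype(np.uint8)); return l==1+np.argmax(s[1:,4])
def rect(P):
    r=cv2.minAreaRect((P[:,:2]*1000).astype(np.float32)); return [np.round(x,1) for x in r]
def togo(p,yaw=None):
    "shift (mm) in tool axes from measured pose to world p; turn about tool z for tool-x yaw (deg)"
    s=manip.read_state(); T=rot(s["tcp_rot"]); d=T.inv().apply(np.array(p)-s["position"])*1000
    x=T.as_matrix()[:,0]; y0=np.degrees(np.arctan2(x[1],x[0])); print("shift",d.round(1),"yaw now",y0.round(2),end=" ")
    if yaw is not None:
        dy=(yaw-y0+180)%360-180; print("turn z",np.radians(-dy).round(3))
    else: print()
E
python3 - <<'E'
from h import *
c=manip.read_camera("top"); I=c["pixels"].astype(int)
def px(m): v,u=np.nonzero(m); return np.c_[u,v]
bl=(I[...,0]>I[...,2]+25)&(I[...,0]>I[...,1]+15); bl[:150]=0; bl[:,:190]=0; bl[:,260:]=0; bl[250:]=0
n,l,s,cen=cv2.connectedComponentsWithStats(bl.astype(np.uint8)); print(s,cen)
b=cv2.morphologyEx(big(bl).astype(np.uint8),cv2.MORPH_CLOSE,np.ones((7,7)))
er=cv2.morphologyEx(b,cv2.MORPH_OPEN,np.ones((13,13)))
print("basin",rect(onplane(c,px(er),.066))); hd=big(((b>0)&(er==0)))
P=onplane(c,px(hd),.076); print("handle",rect(P),P.mean(0))
og=big((I[...,2]>I[...,0]+40)&(I[...,2]>I[...,1]+25)); f=cv2.morphologyEx(og.astype(np.uint8),cv2.MORPH_CLOSE,np.ones((25,25)))
er=cv2.morphologyEx(f,cv2.MORPH_OPEN,cv2.getStructuringElement(2,(25,25)))
P=onplane(c,px(er),.139); (x,y),r=cv2.minEnclosingCircle((P[:,:2]*1000).astype(np.float32)); print("funnel",x,y,r,P.mean(0))
t=onplane(c,px(big((f>0)&(er==0))),.139); print("tab",t.mean(0),len(t))
P=onplane(c,px(big(manip.silhouettes("tray","top")[0]["region"])),.014); print("tray",rect(P))
P=onplane(c,px(big(manip.silhouettes("scale","top")[0]["region"])),.03); print("scale",rect(P))
E
```

```text
[[     0      0    560    420 234247]
 [   205    167     29     55    931]
 [   226    240      5      5     22]] [[279.74485906 209.53427365]
 [219.11063373 200.10633727]
 [227.90909091 242.09090909]]
basin [array([506.9, 335.9]), array([ 82. , 121.1]), np.float64(85.7)]
handle [array([594.3, 326.6]), array([17. , 55.2]), np.float64(85.5)] [0.59300041 0.32634534 0.076     ]
funnel 1160.971435546875 61.8377685546875 902.5861206054688 [1.15168858 0.12605538 0.139     ]
tab [1.0209403  0.60501255 0.139     ] 403
tray [array([ 484.2, -300.1]), array([187.2, 185.4]), np.float64(79.5)]
scale [array([468.5, 334. ]), array([169.8, 221.3]), np.float64(78.7)]
```

```bash
python3 - <<'E'
from h import *
togo([.46,0,.32],95)
togo([.56,.33,.32],175)
E
```

```text
shift [ 420.4 -388.3  -63.7] yaw now 23.94 turn z -1.24
shift [ 645.7 -649.4  -63.6] yaw now 23.94 turn z -2.637
```

```bash
python3 -m creep '[20,-18,-8,0,0,-0.08, 70,-65,-20,0,0,-0.24, 120,-110,-32,0,0,-0.4, 170,-157,-42,0,0,-0.56, 225,-208,-50,0,0,-0.74, 280,-258,-58,0,0,-0.9, 330,-305,-63,0,0,-1.08, 380,-350,-63,0,0,-1.24]' 1
python3 - <<'E'
from h import *
togo([.56,.33,.32],175)
E
```

```text
t: 2.15
position: [0.4168, -0.1008, 0.3177]
tcp_rot: [0.001, 0.674, 0.739, 0.0]
wrist_force: [1.3, 0.2, -0.2]
opening: 1.0
grasp_force: 0.0
shift [415.8 182.3  -2.3] yaw now 95.28 turn z -1.391
```

```bash
python3 -m creep '[52,22,0,0,0,-0.17, 104,45,0,0,0,-0.35, 156,68,0,0,0,-0.52, 208,91,0,0,0,-0.7, 260,114,-1,0,0,-0.87, 312,137,-1,0,0,-1.04, 364,160,-2,0,0,-1.22, 416,182,-2,0,0,-1.39]'
python3 -m creep '[416,0,0,0,0,0, 0,0,0,0,0,0, 0,0,0,0,0,0, 0,0,0,0,0,0, 0,0,0,0,0,0, 0,0,0,0,0,0, 0,0,0,0,0,0, 0,0,0,0,0,0]' 2>/dev/null >/dev/null & kill $! ; wait
python3 - <<'E'
from h import *
c=manip.read_camera("wrist"); cv2.imwrite("pics/w1.png",c["pixels"]); print(manip.read_state()["position"],c["position"])
W=cloud(c); np.save("wW.npy",W)
for t in ("scoop","ingot0"):
    for d in manip.silhouettes(t,"wrist")[:8]:
        print(t,round(d["p"],2),d["pixel"],d["region"].sum(),c["pixels"][d["region"]].mean(0).round(),np.nanmedian(W[d["region"]],0).round(3))
E
```

```text
t: 3.15
position: [0.5619, 0.329, 0.3193]
tcp_rot: [0.0, 0.045, 0.999, 0.0]
wrist_force: [0.4, -0.5, 1.1]
opening: 0.997
grasp_force: 0.0
[0.56128641 0.33546309 0.31797046] [0.49135421 0.33630974 0.43674597]
scoop 0.57 [463.2, 144.7] 5118 [ 38.  40. 114.] [0.542 0.592 0.003]
scoop 0.56 [279.2, 135.3] 6521 [118.  73.  53.] [0.51  0.332 0.043]
scoop 0.45 [276.1, 137.9] 69 [122. 101.  94.] [0.508 0.325 0.053]
ingot0 0.66 [271.0, 161.0] 76 [117.  94.  87.] [0.541 0.321 0.053]
ingot0 0.63 [287.4, 137.2] 68 [121.  99.  92.] [0.511 0.345 0.053]
ingot0 0.43 [287.5, 148.7] 77 [118.  95.  86.] [0.529 0.346 0.053]
ingot0 0.41 [286.9, 163.2] 80 [116.  92.  83.] [0.543 0.341 0.052]
ingot0 0.36 [41.8, 164.4] 1989 [ 98. 102. 107.] [0.508 0.026 0.048]
```

View pics/w1.png

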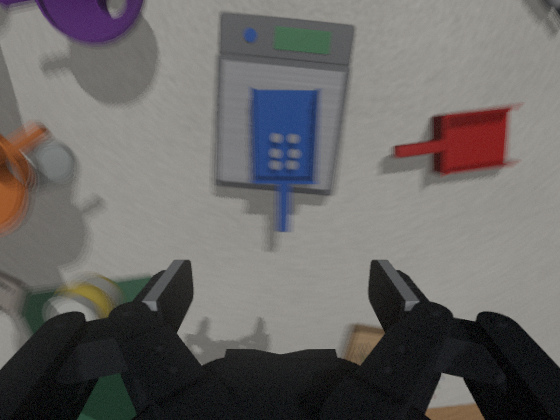

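The wrist view shows the blue scoop at (285,137) with its handle running to (283,230) and six ingots in it. The red look-alike is at (463,145), and the orange funnel is at the left edge (15,180).

```bash
cat > sc.py <<'E'
from h import *
def px(m): v,u=np.nonzero(m); return np.c_[u,v]
c=manip.read_camera("wrist"); I=c["pixels"].astype(int); s=manip.read_state(); print(s["t"],s["position"],s["qvel"].round(3))
bl=big((I[...,0]>I[...,2]+35)&(I[...,0]>I[...,1]+20))
b=cv2.morphologyEx(bl.astype(np.uint8),cv2.MORPH_CLOSE,np.ones((15,15)))
er=cv2.morphologyEx(b,cv2.MORPH_OPEN,np.ones((25,25))); hd=big((b>0)&(er==0))
print("basin",rect(onplane(c,px(er),.066))); P=onplane(c,px(hd),.076); print("handle",rect(P),P.mean(0))
v=np.linalg.svd((P-P.mean(0))[:,:2])[2][0]; v*=np.sign(v[0]); print("axis yaw",np.degrees(np.arctan2(v[1],v[0])))
W=cloud(c); print("z",np.nanmedian(W[hd],0))
togo([.595,.327,.2],175)
E
python3 sc.py
```

```text
3.35 [0.56106697 0.32826066 0.31851099] [ 0.037 -0.031  0.014  0.031 -0.001 -0.008 -0.014]
basin [array([510. , 334.1]), array([ 80.9, 110.8]), np.float64(84.7)]
handle [array([593.9, 324.6]), array([14.8, 59.8]), np.float64(84.3)] [0.59266821 0.32430551 0.076     ]
axis yaw -6.6091211715315294
z [0.59294485 0.3242265  0.07549322]
shift [-34.    1.9 118.5] yaw now 174.66 turn z -0.006
```

```bash
python3 -m creep '[-18,0,20,0,0,0.01, -36,0,60,0,0,0.01, -36,0,110,0,0,0.01, -36,0,155,0,0,0.01, -36,0,195,0,0,0.01, -36,0,225,0,0,0.01, -36,0,240,0,0,0.01, -36,0,245,0,0,0.01]' 
python3 -m creep '[0,0,0,0,0,0, 0,0,0,0,0,0, 0,0,0,0,0,0, 0,0,0,0,0,0, 0,0,0,0,0,0, 0,0,0,0,0,0, 0,0,0,0,0,0, 0,0,0,0,0,0]' -1
python3 -c "
from h import *
togo([.597,.3245,.073],174)"
```

```text
t: 4.35
position: [0.5974, 0.3236, 0.0744]
tcp_rot: [0.0, 0.052, 0.999, -0.0]
wrist_force: [0.2, 0.6, 0.2]
opening: 1.003
grasp_force: 0.0
t: 5.35
position: [0.5973, 0.3243, 0.0746]
tcp_rot: [0.0, 0.052, 0.999, 0.0]
wrist_force: [-0.9, -0.1, 5.6]
opening: 0.175
grasp_force: 59.8
shift [0.3 0.2 1.6] yaw now 174.05 turn z 0.001
```

```bash
python3 -m creep '[0,0,-4,0,0,0, 0,0,-15,0,0,0, 0,0,-35,0,0,0, 0,0,-60,0,0,0, 0,0,-90,0,0,0, 0,0,-115,0,0,0, 0,0,-135,0,0,0, 0,0,-140,0,0,0]'
cat > fu.py <<'E'
from h import *
def px(m): v,u=np.nonzero(m); return np.c_[u,v]
import sys
c=manip.read_camera("top"); I=c["pixels"].astype(int)
og=(I[...,2]>2.5*I[...,0])&(I[...,2]>1.4*I[...,1])&(I[...,2]>50); og[:150]=0; og[250:]=0; og[:,:270]=0; og[:,380:]=0
og=big(og); k,_=cv2.findContours(og.astype(np.uint8),0,1); f=np.zeros(og.shape,np.uint8); cv2.drawContours(f,k,-1,1,-1)
er=cv2.morphologyEx(f,cv2.MORPH_OPEN,cv2.getStructuringElement(2,(19,19)))
P=onplane(c,px(er),.137); (x,y),r=cv2.minEnclosingCircle((P[:,:2]*1000).astype(np.float32)); print("funnel circ",x,y,r,"mean",P.mean(0),len(P))
t=onplane(c,px(big((f>0)&(er==0))),.137); print("tab",t.mean(0),len(t))
W=cloud(c); print(np.nanpercentile(W[er>0][:,2],[5,50,95]))
E
python3 fu.py; python3 - <<'E'
from h import *
for n in ("scene",):
    c=manip.read_camera(n); W=cloud(c)
    for t in ("jar","dropper","tub"):
        for d in manip.silhouettes(t,n)[:1]: print(n,t,d["p"],d["pixel"],np.nanmedian(W[d["region"]],0).round(3), rect(W[d["region"]][~np.isnan(W[d["region"]][:,0])]))
    cv2.imwrite("pics/s1.png",c["pixels"])
E
```

```text
t: 6.35
position: [0.5974, 0.3245, 0.2164]
tcp_rot: [0.001, 0.052, 0.999, 0.001]
wrist_force: [0.1, 0.9, -2.8]
opening: 0.176
grasp_force: 58.9
scene jar 0.56 [246.2, 254.6] [ 0.533 -0.021  0.045] [array([484.7,  -8.4]), array([118. ,  55.1]), np.float64(0.2)]
scene dropper 0.66 [352.9, 271.4] [0.742 0.122 0.047] [array([701.9, 171.5]), array([ 42. , 149.3]), np.float64(39.9)]
scene tub 0.91 [314.1, 298.5] [ 0.749 -0.021  0.055] [array([729.7,   1.6]), array([ 84.4, 101.3]), np.float64(44.1)]Traceback (most recent call last):
  File "fu.py", line 8, in <module>
    P=onplane(c,px(er),.137); (x,y),r=cv2.minEnclosingCircle((P[:,:2]*1000).astype(np.float32)); print("funnel circ",x,y,r,"mean",P.mean(0),len(P))
  File "h.py", line 17, in onplane
    p=cv2.undistortPoints(np.asarray(uv,float).reshape(-1,1,2),K,np.array(c["distortion"],float)).reshape(-1,2)
      ~~~~~~~~~~~~~~~~~~~^^^^^^^^^^^^^^^^^^^^^^^^^^^^^^^^^^^^^^^^^^^^^^^^^^^^^^^^^^^^^^^^^^^^^^^^
cv2.error: OpenCV(4.12.0) /io/opencv/modules/calib3d/src/undistort.dispatch.cpp:347: error: (-215:Assertion failed) CV_IS_MAT(_src) && CV_IS_MAT(_dst) && (_src->rows == 1 || _src->cols == 1) && (_dst->rows == 1 || _dst->cols == 1) && _src->cols + _src->rows - 1 == _dst->rows + _dst->cols - 1 && (CV_MAT_TYPE(_src->type) == CV_32FC2 || CV_MAT_TYPE(_src->type) == CV_64FC2) && (CV_MAT_TYPE(_dst->type) == CV_32FC2 || CV_MAT_TYPE(_dst->type) == CV_64FC2) in function 'cvUndistortPointsInternal'
```

View pics/s1.png

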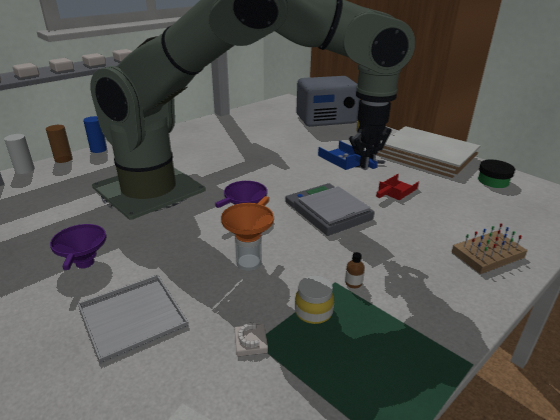

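The scene view shows the blue scoop at (347,155) held level in the gripper, the jar with the orange funnel at (247,230), and the scale at (330,207) empty.

```bash
sed -i 's/^c=manip.read_camera("top"); I=.*/c=manip.read_camera("top"); I=np.load("topI.npy").astype(int)/; s/W=cloud(c)/W=np.load("topW.npy")/; s/(19,19)/(15,15)/' fu.py; python3 fu.py
```

```text
funnel circ 508.3388977050781 0.040337756276130676 61.12409591674805 mean [ 5.08168587e-01 -2.27461627e-04  1.37000000e-01] 1168
tab [0.47621913 0.07561657 0.137     ] 52
[0.00787036 0.11167776 0.13608022]
```

```bash
python3 -m creep '[-3,-8,0,0,0,0, -9,-25,0,0,0,0, -18,-50,0,0,0,0, -28,-80,0,0,0,0, -38,-110,0,0,0,0, -48,-140,0,0,0,0, -59,-170,0,0,0,0, -69,-200,0,0,0,0]'
python3 -m creep '[-10,-30,0,0,0,0, -20,-60,0,0,0,0, -29,-85,0,0,0,0, -36,-105,0,0,0,0, -41,-119,0,0,0,0, -44,-127,0,0,0,0, -46,-131,0,0,0,0, -46,-132,0,0,0,0]'
cat > chk.py <<'E'
from h import *
import sys
c=manip.read_camera("wrist"); cv2.imwrite("pics/%s.png"%sys.argv[1],c["pixels"])
c2=manip.read_camera("scene"); cv2.imwrite("pics/%s.png"%sys.argv[1],cv2.resize(np.hstack([c["pixels"],c2["pixels"][100:520-100,100:400]]) if 0 else c2["pixels"],None,fx=1,fy=1))
E
python3 - <<'E'
from h import *
togo([.677,-.018,.2],174)
c=manip.read_camera("wrist"); s=manip.read_camera("scene")["pixels"][90:290,150:430]
cv2.imwrite("pics/p1.png",np.hstack([cv2.resize(c["pixels"],(400,300)),cv2.resize(s,(400,300))]))
E
```

```text
t: 7.65
position: [0.6454, 0.1155, 0.2142]
tcp_rot: [0.0, 0.052, 0.999, -0.0]
wrist_force: [-0.3, -0.2, -1.7]
opening: 0.172
grasp_force: 58.9
t: 8.65
position: [0.6771, -0.0175, 0.2142]
tcp_rot: [-0.0, 0.052, 0.999, 0.0]
wrist_force: [1.4, -0.1, -1.7]
opening: 0.172
grasp_force: 58.9
shift [ 0.1 -0.5 14.2] yaw now 174.08 turn z 0.001
```

View pics/p1.png

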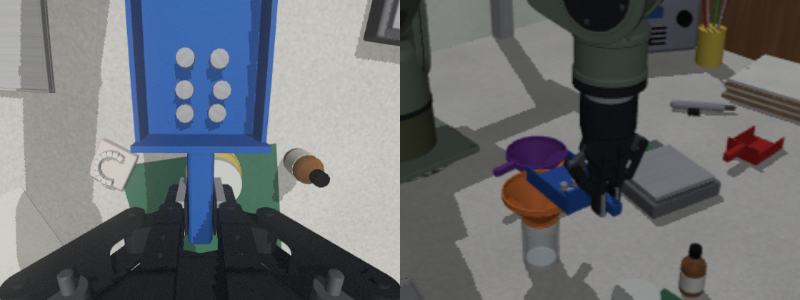

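The left half (wrist view) shows all six ingots standing in the scoop. The right half (scene view) shows its mouth over the orange funnel at (530,195). Next I lower and tip it about the lip.

```bash
python3 -m creep '[0,0,8,0,0,0, 0,0,20,0,0,0, 3,0,8,0,-0.087,0, 7,0,-5,0,-0.175,0, 13,0,-17,0,-0.262,0, 19,0,-28,0,-0.349,0, 27,0,-39,0,-0.436,0, 35,0,-49,0,-0.52,0]'
python3 -c "
from h import *
s=manip.read_state(); print(rot(s['tcp_rot']).apply([0,0,1])); W=manip.read_camera('scene')
cv2.imwrite('pics/p2.png',cv2.resize(W['pixels'][60:300,130:430],(750,600)))"
```

```text
t: 9.75
position: [0.6414, -0.0141, 0.2628]
tcp_rot: [0.257, 0.05, 0.965, -0.012]
wrist_force: [1.2, 0.1, -2.5]
opening: 0.178
grasp_force: 59.0
[ 0.49490544 -0.04960998 -0.86752951]
```

View pics/p2.png

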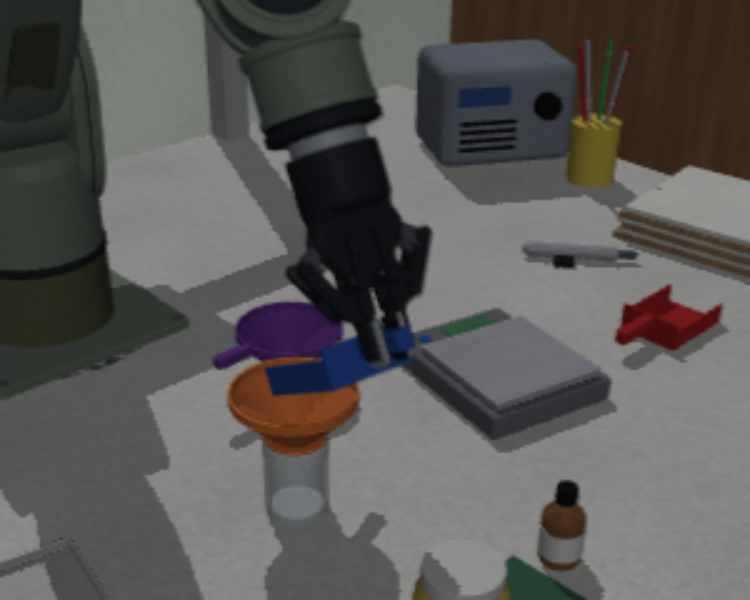

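```bash
python3 -m creep '[0,0,0,0,0,0, 0,0,0,0,0,0, 3,0,-12,0,-0.087,0, 3,0,-12,0,-0.087,0, 7,0,-25,0,-0.175,0, 7,0,-25,0,-0.175,0, 13,0,-36,0,-0.262,0, 13,0,-36,0,-0.262,0]'
python3 -m creep '[3,0,-12,0,-0.087,0, 5,0,-18,0,-0.13,0, 5,0,-18,0,-0.13,0, 5,0,-18,0,-0.13,0, 5,0,-18,0,-0.13,0, 5,0,-18,0,-0.13,0, 5,0,-18,0,-0.13,0, 5,0,-18,0,-0.13,0]'
python3 -c "
from h import *
s=manip.read_state(); print(rot(s['tcp_rot']).apply([0,0,1])); W=manip.read_camera('scene')
cv2.imwrite('pics/p3.png',np.hstack([cv2.resize(W['pixels'][120:290,180:320],(400,486)),cv2.resize(manip.read_camera('wrist')['pixels'],(400,486))]))"
```

```text
t: 10.8
position: [0.6133, -0.0115, 0.2875]
tcp_rot: [0.381, 0.048, 0.923, -0.019]
wrist_force: [0.6, -0.5, -1.6]
opening: 0.172
grasp_force: 59.1
t: 11.8
position: [0.5972, -0.0096, 0.2973]
tcp_rot: [0.44, 0.047, 0.897, -0.023]
wrist_force: [-0.5, 0.1, -2.4]
opening: 0.175
grasp_force: 59.1
[ 0.7864136  -0.08191313 -0.61224495]
```

View pics/p3.png

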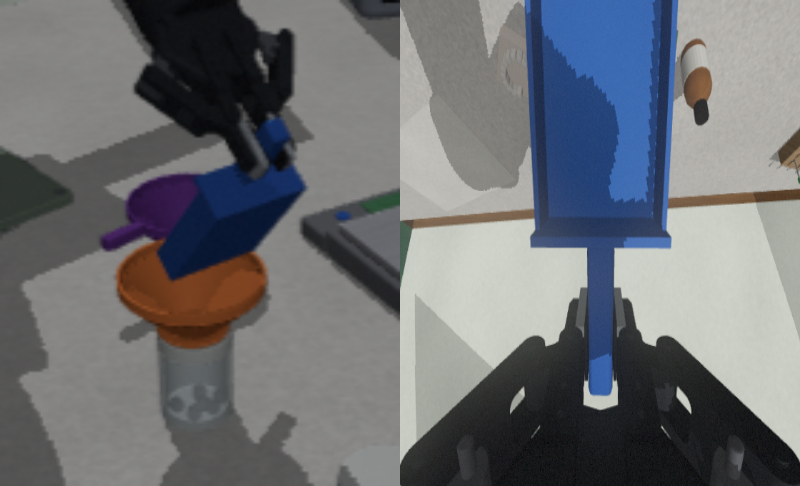

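The jar holds a cluster of ingots at (197,400), the funnel is still seated, and the visible part of the scoop is empty. I level the scoop and count.

```bash
python3 -m creep '[-16,0,-12,0,0,0, -32,0,-24,0,0,0, -35,0,2,0,0.18,0, -33,0,29,0,0.36,0, -27,0,55,0,0.54,0, -16,0,79,0,0.72,0, -1,0,101,0,0.9,0, 1,0,102,0,0.911,0]'
python3 -c "
from h import *
s=manip.read_state(); print(rot(s['tcp_rot']).apply([0,0,1])); togo([.597,.3245,.09],174); togo([.677,-.018,.235],174)
W=manip.read_camera('scene')
cv2.imwrite('pics/p4.png',np.hstack([cv2.resize(W['pixels'][200:290,210:290],(400,450),interpolation=cv2.INTER_CUBIC),cv2.resize(manip.read_camera('wrist')['pixels'],(400,450))]))"
```

```text
t: 12.9
position: [0.6768, -0.0185, 0.2346]
tcp_rot: [0.158, 0.061, 0.985, -0.038]
wrist_force: [0.6, -0.8, -1.2]
opening: 0.176
grasp_force: 59.0
[ 0.30715548 -0.09332026 -0.94707277]
shift [158.  337.   80.5] yaw now 173.47 turn z -0.009
shift [-0.2  0.5 -0.3] yaw now 173.47 turn z -0.009
```

View pics/p4.png

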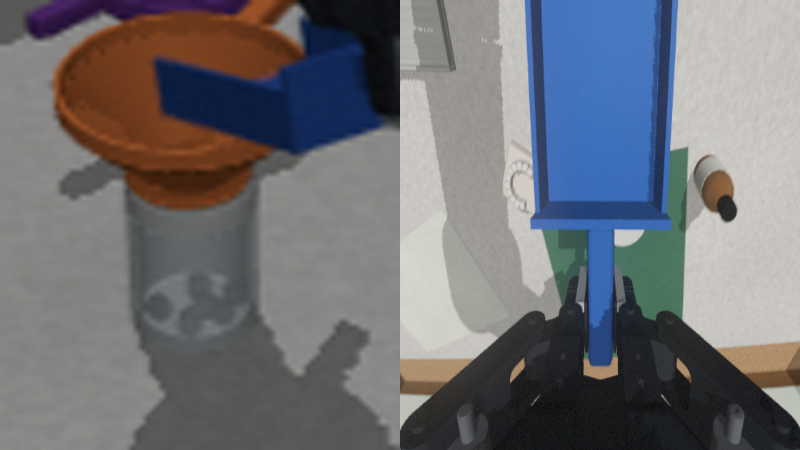

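The scoop is empty and the ingots lie on the jar's floor (about 195,300). The scoop is not level yet, so I'll compute the remaining turn.

```bash
cat >> h.py <<'E'
def full(p,yaw):
    "shift mm and rotvec in current tool axes to reach p, tool down, tool-x yaw deg"
    s=manip.read_state(); T=rot(s["tcp_rot"]); a=np.radians(yaw)
    G=R.from_matrix(np.array([[np.cos(a),np.sin(a),0],[np.sin(a),-np.cos(a),0],[0,0,-1.]]))
    print("pos",s["position"].round(4),"shift",(T.inv().apply(np.array(p)-s["position"])*1000).round(1),"turn",(T.inv()*G).as_rotvec().round(4))
E
python3 -c "
from h import *
full([.677,-.018,.235],174)"
```

```text
pos [ 0.6776 -0.0203  0.2336] shift [ 0.4  2.1 -1.7] turn [-0.0591  0.3205 -0.021 ]
```

```bash
python3 -m creep '[0,1,-1,-0.02,0.1,-0.01, 0,2,-2,-0.04,0.2,-0.015, 0,2,-2,-0.06,0.28,-0.02, 0,2,-2,-0.06,0.32,-0.02, 0,2,-2,-0.06,0.32,-0.02, 0,2,-2,-0.06,0.32,-0.02, 0,2,-2,-0.06,0.32,-0.02, 0,2,-2,-0.06,0.32,-0.02]'
python3 - <<'E'
from h import *
full([.597,.3245,.22],174)
c=manip.read_camera("scene")
for d in manip.silhouettes("ingot0","scene")[:8]: print(d["p"],d["pixel"],d["region"].sum())
E
```

```text
t: 14.0
position: [0.6767, -0.0178, 0.2381]
tcp_rot: [0.005, 0.053, 0.999, -0.001]
wrist_force: [-0.7, 0.3, -1.1]
opening: 0.172
grasp_force: 59.0
pos [ 0.6767 -0.0178  0.2381] shift [115.6 332.   16.4] turn [-0.0017  0.0092 -0.0012]
```

```bash
python3 -m creep '[10,30,0,0,0.009,0, 26,75,0,0,0.009,0, 43,123,2,0,0.009,0, 60,171,4,0,0.009,0, 77,220,8,0,0.009,0, 93,268,11,0,0.009,0, 107,307,14,0,0.009,0, 115,332,16,0,0.009,0]'
python3 - <<'E'
from h import *
full([.595,.3245,.077],174)
E
```

```text
t: 15.1
position: [0.5966, 0.3267, 0.2204]
tcp_rot: [-0.0, 0.052, 0.999, -0.0]
wrist_force: [0.7, -0.1, -1.2]
opening: 0.172
grasp_force: 59.0
pos [0.5966 0.3267 0.2204] shift [  1.3  -2.2 143.4] turn [-0.0009 -0.0008  0.0007]
```

```bash
python3 -m creep '[1,-1,20,0,0,0, 1,-1,50,0,0,0, 1,-1,80,0,0,0, 1,-1,105,0,0,0, 1,-1,125,0,0,0, 1,-1,136,0,0,0, 1,-1,141,0,0,0, 1,-1,143,0,0,0]'
python3 -m creep '[0,0,0.5,0,0,0, 0,0,1,0,0,0, 0,0,1.5,0,0,0, 0,0,2,0,0,0, 0,0,2.5,0,0,0, 0,0,3,0,0,0, 0,0,3,0,0,0, 0,0,3,0,0,0]'
```

```text
t: 16.1
position: [0.5965, 0.3236, 0.0778]
tcp_rot: [-0.0, 0.053, 0.999, -0.0]
wrist_force: [0.2, -1.1, -1.0]
opening: 0.178
grasp_force: 59.1
t: 17.1
position: [0.5964, 0.3235, 0.0746]
tcp_rot: [-0.0, 0.053, 0.999, -0.001]
wrist_force: [-0.5, -1.1, 2.1]
opening: 0.172
grasp_force: 59.7
```

Contact with the pan is felt. I open gently, dwell, then rise.

```bash
python3 -m creep '[0,0,0,0,0,0, 0,0,0,0,0,0, 0,0,0,0,0,0, 0,0,0,0,0,0, 0,0,0,0,0,0, 0,0,0,0,0,0, 0,0,0,0,0,0, 0,0,0,0,0,0]' 1
python3 -m creep '[0,0,-10,0,0,0, 0,0,-35,0,0,0, 0,0,-70,0,0,0, 0,0,-110,0,0,0, 0,0,-150,0,0,0, 0,0,-185,0,0,0, 0,0,-210,0,0,0, 0,0,-225,0,0,0]'
python3 - <<'E'
from h import *
exec(open("sc.py").read().split("\n",1)[1])
full([.473,.081,.30],113)
E
```

```text
t: 18.1
position: [0.5963, 0.3235, 0.0745]
tcp_rot: [-0.0, 0.053, 0.999, -0.001]
wrist_force: [0.5, 0.0, -0.2]
opening: 0.999
grasp_force: 0.0
t: 19.1
position: [0.5965, 0.3238, 0.3012]
tcp_rot: [0.0, 0.053, 0.999, -0.0]
wrist_force: [1.2, 1.1, -0.5]
opening: 1.005
grasp_force: 0.0
19.15 [0.5966635  0.32404409 0.30243289] [ 0.005  0.018  0.004  0.048  0.011 -0.061 -0.018]
basin [array([509.2, 333.7]), array([ 80.7, 107.8]), np.float64(83.8)]
handle [array([593.3, 324.3]), array([14.2, 61.2]), np.float64(83.9)] [0.59254856 0.32434619 0.076     ]
axis yaw -6.164362076197505
z [0.59231645 0.32431835 0.07552129]
shift [  2.1   2.7 102.4] yaw now 173.94 turn z -0.019
pos [0.5967 0.324  0.3024] shift [  97.3 -254.7    2.1] turn [1.2000e-03 8.0000e-04 1.0635e+00]
```

```bash
python3 -c "
from h import *
full([.535,-.05,.33],113)"
python3 -m creep '[6,-25,-4,0,0,0.14, 12,-70,-8,0,0,0.27, 18,-120,-12,0,0,0.4, 22,-170,-16,0,0,0.53, 24,-222,-20,0,0,0.66, 24,-275,-24,0,0,0.79, 24,-325,-28,0,0,0.92, 24,-370,-28,0,0,1.06]'
python3 -m creep '[0,0,0,0,0,0, 0,0,0,0,0,0, 0,0,0,0,0,0, 0,0,0,0,0,0, 0,0,0,0,0,0, 0,0,0,0,0,0, 0,0,0,0,0,0, 0,0,0,0,0,0]'
cat > fw.py <<'E'
from h import *
def px(m): v,u=np.nonzero(m); return np.c_[u,v]
c=manip.read_camera("wrist"); I=c["pixels"].astype(int)
og=big((I[...,2]>2.2*I[...,0])&(I[...,2]>1.3*I[...,1])&(I[...,2]>50))
k,_=cv2.findContours(og.astype(np.uint8),0,1); f=np.zeros(og.shape,np.uint8); cv2.drawContours(f,k,-1,1,-1)
er=cv2.morphologyEx(f,cv2.MORPH_OPEN,cv2.getStructuringElement(2,(61,61)))
P=onplane(c,px(er),.137); (x,y),r=cv2.minEnclosingCircle((P[:,:2]*1000).astype(np.float32)); print("funnel circ",x,y,r,"mean",P.mean(0),len(P))
t=onplane(c,px(big((f>0)&(er==0))),.139); print("tab",rect(t),t.mean(0),len(t))
W=cloud(c); print("tab z",np.nanmedian(W[big((f>0)&(er==0))],0))
for d in manip.silhouettes("ingot0","wrist")[:8]: print(round(d["p"],2),d["pixel"],d["region"].sum(),np.nanmedian(W[d["region"]],0).round(3))
cv2.imwrite("pics/w2.png",c["pixels"])
E
python3 fw.py
```

```text
pos [0.5967 0.324  0.3024] shift [  21.8 -378.4  -27.8] turn [1.2000e-03 8.0000e-04 1.0635e+00]
t: 20.15
position: [0.5331, -0.0436, 0.3278]
tcp_rot: [-0.0, 0.553, 0.833, -0.001]
wrist_force: [1.0, 0.1, -0.4]
opening: 1.004
grasp_force: 0.0
t: 21.15
position: [0.5336, -0.0417, 0.328]
tcp_rot: [0.0, 0.55, 0.835, -0.001]
wrist_force: [-0.5, 0.8, 0.3]
opening: 1.004
grasp_force: 0.0
funnel circ 507.5176696777344 -2.0335843563079834 61.43444061279297 mean [5.06630597e-01 1.57565379e-04 1.37000000e-01] 11692
tab [array([475.7,  73.9]), array([12.4, 42.4]), np.float64(23.0)] [0.47613577 0.07399555 0.139     ] 661
tab z [0.47596743 0.07404891 0.13861428]
0.6 [269.3, 150.5] 67 [ 0.505 -0.019  0.016]
0.49 [274.7, 135.9] 63 [0.504 0.005 0.016]
```

View pics/w2.png

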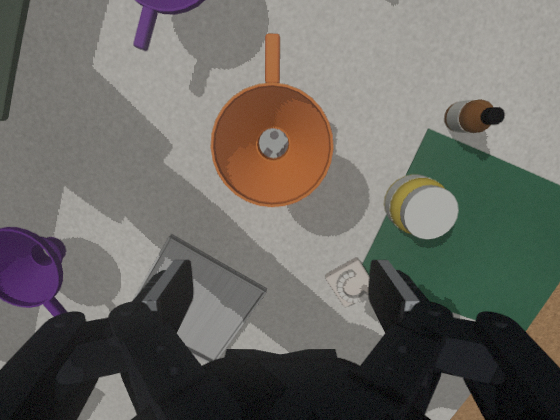

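The wrist view shows the funnel seated at (272,145) and empty, with ingots visible through its spout at (273,143). The tab points up to (272,58), and no ingots lie on the bench. Next I grasp the tab.

```bash
python3 -m creep '[25,-2,0,0,0,0, 65,-4,10,0,0,0, 105,-6,30,0,0,0, 130,-8,70,0,0,0, 136,-8,115,0,0,0, 136,-8,155,0,0,0, 136,-8,180,0,0,0, 136,-8,190,0,0,0]'
python3 -c "
from h import *
full([.473,.080,.138],113)"
```

```text
t: 22.25
position: [0.4723, 0.08, 0.1369]
tcp_rot: [-0.0, 0.55, 0.835, -0.001]
wrist_force: [0.3, 0.6, 0.4]
opening: 1.002
grasp_force: 0.0
pos [0.4723 0.08   0.1369] shift [-0.3  0.6 -1.1] turn [-0.0024  0.0005  0.0039]
```

```bash
python3 -m creep '[0,0,0,0,0,0, 0,0,0,0,0,0, 0,0,0,0,0,0, 0,0,0,0,0,0, 0,0,0,0,0,0, 0,0,0,0,0,0, 0,0,0,0,0,0, 0,0,0,0,0,0]' -1
python3 -m creep '[0,0,-3,0,0,0, 0,0,-8,0,0,0, 0,0,-15,0,0,0, 0,0,-25,0,0,0, 0,0,-40,0,0,0, 0,0,-60,0,0,0, 0,0,-80,0,0,0, 0,0,-90,0,0,0]'
python3 - <<'E'
from h import *
c=manip.read_camera("scene"); cv2.imwrite("pics/l1.png",cv2.resize(c["pixels"][100:310,130:410],(750,562)))
full([.4733-.507+.484,.080+.001-.300,.22],113)
E
```

```text
t: 23.25
position: [0.4726, 0.0801, 0.1379]
tcp_rot: [0.0, 0.55, 0.835, -0.001]
wrist_force: [-0.1, 1.5, 3.8]
opening: 0.152
grasp_force: 60.8
t: 24.25
position: [0.4728, 0.0801, 0.2291]
tcp_rot: [0.0, 0.55, 0.835, -0.0]
wrist_force: [0.0, -0.2, -1.4]
opening: 0.151
grasp_force: 60.0
pos [0.4729 0.0801 0.2296] shift [-266.  -138.6    9.9] turn [0.0006 0.0012 0.0034]
```

View pics/l1.png

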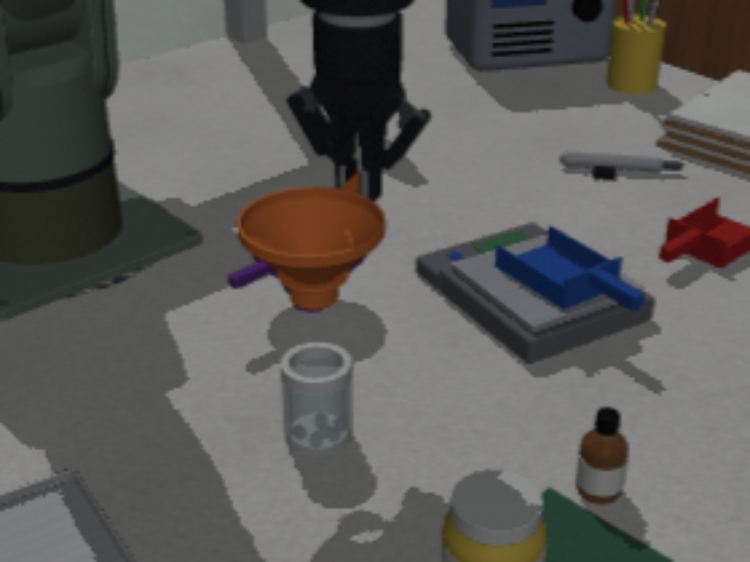

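The funnel hangs level at (312,240), clear of the jar (317,395), which holds the ingots; the scoop stands on the scale at (565,265). I carry the funnel to the tray.

```bash
python3 -m creep '[-12,-6,0,0,0,0, -45,-24,0,0,0,0, -90,-47,0,0,0,0, -135,-70,0,0,0,0, -180,-94,0,0,0,0, -222,-116,0,0,0,0, -252,-132,0,0,0,0, -266,-139,0,0,0,0]'
python3 -m creep '[0,0,8,0,0,0, 0,0,25,0,0,0, 0,0,50,0,0,0, 0,0,78,0,0,0, 0,0,105,0,0,0, 0,0,126,0,0,0, 0,0,138,0,0,0, 0,0,142,0,0,0]'
python3 -c "
from h import *
full([.450,-.219,.079],113)"
```

```text
t: 25.3
position: [0.4485, -0.2214, 0.2274]
tcp_rot: [-0.001, 0.551, 0.834, -0.001]
wrist_force: [0.2, 0.4, -1.3]
opening: 0.156
grasp_force: 60.0
t: 26.3
position: [0.4496, -0.2185, 0.0858]
tcp_rot: [-0.0, 0.55, 0.835, -0.001]
wrist_force: [-0.2, -0.3, -1.3]
opening: 0.15
grasp_force: 60.0
pos [ 0.4496 -0.2185  0.0858] shift [-0.6  0.2  6.8] turn [-0.0015 -0.      0.0047]
```

```bash
python3 -m creep '[0,0,1,0,0,0, 0,0,2,0,0,0, 0,0,3,0,0,0, 0,0,4,0,0,0, 0,0,5,0,0,0, 0,0,6,0,0,0, 0,0,6,0,0,0, 0,0,6,0,0,0]'
python3 -m creep '[0,0,0,0,0,0, 0,0,0.5,0,0,0, 0,0,0.5,0,0,0, 0,0,1,0,0,0, 0,0,1,0,0,0, 0,0,1,0,0,0, 0,0,1,0,0,0, 0,0,1,0,0,0]'
```

```text
t: 27.3
position: [0.4495, -0.2194, 0.0802]
tcp_rot: [-0.0, 0.55, 0.835, -0.001]
wrist_force: [0.1, -0.6, -1.1]
opening: 0.149
grasp_force: 60.0
t: 28.3
position: [0.4496, -0.2193, 0.0793]
tcp_rot: [0.0, 0.55, 0.835, -0.001]
wrist_force: [-1.2, 0.7, 2.5]
opening: 0.15
grasp_force: 60.5
```

```bash
python3 -m creep '[0,0,0,0,0,0, 0,0,0,0,0,0, 0,0,0,0,0,0, 0,0,0,0,0,0, 0,0,0,0,0,0, 0,0,0,0,0,0, 0,0,0,0,0,0, 0,0,0,0,0,0]' 1
python3 -m creep '[0,0,-10,0,0,0, 0,0,-30,0,0,0, 0,0,-60,0,0,0, 0,0,-100,0,0,0, 0,0,-140,0,0,0, 0,0,-180,0,0,0, 0,0,-210,0,0,0, 0,0,-220,0,0,0]'
python3 - <<'E'
from h import *
c=manip.read_camera("scene"); cv2.imwrite("pics/e1.png",cv2.resize(c["pixels"][140:410,30:390],(800,600)))
E
```

```text
t: 29.3
position: [0.4496, -0.2194, 0.0792]
tcp_rot: [0.0, 0.55, 0.835, -0.001]
wrist_force: [0.6, 0.1, -0.2]
opening: 1.003
grasp_force: 0.0
t: 30.3
position: [0.4498, -0.2191, 0.3012]
tcp_rot: [0.001, 0.55, 0.835, -0.001]
wrist_force: [-0.7, 0.4, -0.9]
opening: 1.001
grasp_force: 0.0
```

View pics/e1.png

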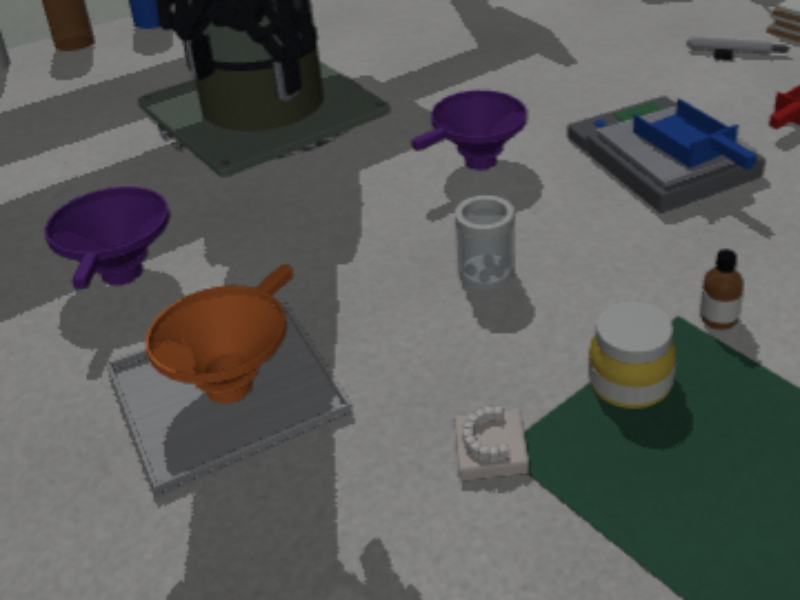

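The scene view shows the orange funnel standing in the tray at (220,345), the jar upright with the ingots at (486,240), the scoop on the scale (690,135) and the bystanders in place. I check that the funnel is upright and where it stands.

```bash
python3 - <<'E'
from h import *
for n in ("scene","wrist"):
    c=manip.read_camera(n); W=cloud(c); I=c["pixels"].astype(int)
    og=big((I[...,2]>2.2*I[...,0])&(I[...,2]>1.3*I[...,1])&(I[...,2]>50)); og=cv2.erode(og.astype(np.uint8),np.ones((3,3)))>0
    P=W[og]; P=P[~np.isnan(P[:,0])]
    C=np.array([.484,-.300]); a=np.degrees(np.arctan2(P[:,1]+.3,P[:,0]-.484)); r=np.hypot(*(P[:,:2]-C).T)
    print(n,len(P),"zmax by sector",[(int(k),np.percentile(P[(a>=k)&(a<k+45)&(r>.04)&(r<.075)][:,2],[97]).round(4).tolist() if ((a>=k)&(a<k+45)&(r>.04)&(r<.075)).sum()>10 else None) for k in range(-180,180,45)])
    print(rect(P[(P[:,2]>.06)&(P[:,2]<.1)]))
s=manip.read_state(); print(s["t"])
E
```

```text
scene 2586 zmax by sector [(-180, None), (-135, None), (-90, None), (-45, None), (0, None), (45, None), (90, None), (135, None)]
[array([-109.2, 1572.6]), array([783.5, 358.2]), np.float64(28.0)]
wrist 6326 zmax by sector [(-180, [0.0699]), (-135, [0.0691]), (-90, [0.0786]), (-45, [0.0774]), (0, [0.0784]), (45, [0.0802]), (90, [0.0808]), (135, [0.0801])]
[array([ 473.1, -292.5]), array([118.4, 147.7]), np.float64(56.0)]
30.45
```

```bash
python3 -c "
from plant import manip
print(manip.finish_job())"
```

```text
the job is handed in; nothing more can be done
None
```

I handed the job in at about 30 s of robot time: the ingots are poured into the jar, the empty scoop is back on the scale, and the funnel stands upright on its spout in the tray. I could not clearly count all six ingots through the jar, but the scoop and funnel were empty and no ingots showed on the bench.

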